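# Show the camera the maker's mark on the back of a wet panel

### The job

The castle panel has just been painted and must not be touched, but the camera still has to record the red maker's button on its back. Take the bench mirror by its wooden frame, without touching the glass, and turn it until the camera sees the red button in the middle of the mirror. The neck springs back if you let go, so finish while still holding the mirror steady at that angle, and leave everything else standing where it is.

Things in the scene. Friction and masses are not known exactly. Their poses are not given: they have to be found in the camera images.
- stand: Heavy round iron foot of the bench mirror (120 mm across), which does not move. Origin: centre of its underside on the bench, exactly below the vertical axis about which the mirror turns. Its x axis is level and points from the mirror to the camera lens (the lens is always straight ahead along it, 249 to 289 mm away); z is up.
- head: The mirror in its wooden frame, 130 wide, 151 tall (90 to 241 above the bench), 16 mm thick: 3 before, 13 behind the glass surface. Turns about the stand's vertical axis, up to 0.9 rad each way; starts facing along the stand's x (square to the camera), and a torsion spring, 0.12 N m/rad, returns it there. Origin: centre of the glass surface, on the axis, 155 mm up. x: out of the glass; z up.
- rail (a point): Grip point on the mirror's flat top rail (130 mm long, 36 mm tall, 205 to 241 mm above the bench): middle of its length and of its 16 mm thickness (5 mm behind the glass surface), 228 mm above the bench. Pinch the thickness here from above. Axes as the mirror's.
- glass: The mirror glass, 100 mm square, sunk 3 mm behind the front of the wooden frame, centred 155 mm above the bench. Reflects only on its front (the mirror's x side). Origin and axes as the mirror's.
- sight (a point): Invisible: where the camera's look at the middle of the glass goes after reflection. Origin at the glass centre, on the turning axis; its x axis is level and lies along the reflected line of sight, at twice the mirror's turn from the stand's x axis; y level across it, z up. The button is in the middle of the mirror when it lies straight below this x axis (y = 0).
- camera: Black compact camera (105 mm wide, 64 mm tall) on an aluminium mini tripod, 228 mm tall in all, looking at the mirror. Loose. Origin: on the bench under the tripod's centre; the lens looks along its -x.
- lens (a point): Front of the camera's lens, 197 mm above the bench.
- panel: The wet castle panel: carved slab 18 mm thick, 150 wide, top at 204 mm, upright in a dark foot 70 x 130 x 20 mm. Picture side (+x), roughly facing the camera's side: yellow sky, terracotta castle, green roofs and hill; bare pale back (-x) towards the mirror. Left or right of the line from mirror to camera, 20 to 28 cm from the mirror. Loose. Origin: on the bench under the slab's centre; y: width.
- mark (a point): The red maker's button on the back of the castle panel: a domed disc 28 mm across, 10 mm proud; this point is the crown of its dome, 19 mm behind the panel's origin (-x side), mid-width, 125 mm above the bench.
- other_panel: A second panel of the same size with grey sky, blue water and a small sailing boat, and no button on its back, on the other side of the line to the camera. Loose; origin as the castle panel's.
- paint_bottle: Squeeze bottle of brown paint, 42 mm across, 125 mm tall, standing beside or behind the mirror. Loose. Origin: centre of its underside.
- brush_jar: White ceramic jar with three brushes, 72 mm across, 85 mm tall (172 mm with the brushes), standing beside or behind the mirror. Loose. Origin: centre of its underside.
There are look-alikes about, which are no part of the job. Leave any green or orange look-alike of the stand alone.

How it is judged:
By the outcome, as a careful person would: the job done as asked, in the order asked, and still so for the second after the job is handed in, while the arm keeps its last pose, push and grip.
It also fails if it takes over 32 s, if anything falls off the work surface, if the arm or the gripper's body presses on something with over 40 N, if the wrist force passes 120 N, or if a joint passes its speed limit or range.

### The arm

A 6-joint arm with a two-finger parallel gripper is mounted at the origin on the work surface. World frame = base frame: x ahead of the robot, y to its left, z up, the work surface at z = 0. Lengths are in m, angles in rad, forces in N, time in s.
With the tool pointing down it reaches from about 0.225 to 0.725 m from the base axis. Payload 3.1 kg.
Tool frame: the origin (TCP) lies midway between the tips of the shut fingers; the grasp point (between the pads) lies 19 mm behind it; z points along the fingers, y is the line along which they close (so a half turn about z gives the same grasp; the last joint's range is limited). The gripper opens to 85 mm and grips with 20 to 120 N. Pads are 22 mm wide; open, the fingers measure 114 mm over their backs; the gripper's body (76 mm by 85 mm) begins 54 mm behind the grasp point. The pads swing forward as they close: fully open they stand 13 mm farther back than shut.
Start: joints at [-1.24, 0.048, 0.099, 1.622, 0, 1.443], TCP at [0.232, -0.471, 0.231] pointing down, gripper open.
Joint ranges: [-2.91, 2.91], [-0.99, 1.94], [-1.21, 1.42], [-2.12, 2.29], [-1.49, 1.47], [-3.14, 3.14]. Speed limits (rad/s): [2.79, 2.79, 3.14, 3.14, 3.14, 3.14].

### API

Orientations are given as a unit quaternion [x, y, z, w].
In Python, from cell import readout, cams, manip gives the robot as it stands. The module is installed in compiled form; this text tells all that it offers.
- The arm moves only by the tool servo_tool, never from a script. Its argument "deltas" is a list of rows, each a list of 3 entries, a list of its own where there are three numbers: the closure, from 0 (fully open) to 1 (shut), then the shift along the world's x, y, z in cm, then the turn, a rotation vector about the world's x, y, z in rad. In form: [[claw, [tx, ty, tz], [wx, wy, wz]], ...]. A call has 1 to 12 rows; each row is the pose to reach, as a shift and turn from the pose commanded when the call began; what a row does not reach only later rows make up. A row lasts 1/12 s, in which the tool goes at most 41.7 mm and 7.16 degrees, less where a joint would pass 70% of its speed; a pose out of reach is approached as far as the arm can. A call with a gripper value outside its range is refused whole. The fingers move at their own pace and stop on an object; "squeeze" is the grip in N (left out, the last holds). Time passes only in rows, so rows that repeat a pose let the fingers close. It gives the time, the measured TCP pose, the force, the opening and the grip force at its end, in the units of the state.
- readout.sense(): the state, without advancing time (a new reading comes with each control period).
- cams.snapshot(name): name is "scene" or "top"; returns a dict with "frame" (400x640x3 uint8, blue, green, red), "camera_matrix" (3x3 intrinsics, pixels), "extrinsics" (4x4, takes a point from world to camera coordinates). Camera axes: x right, y up, looking along -z (the intrinsics and any distortion apply to the point x, -y, -z); pixel columns grow to the right and rows downward; lengths in m; the calibration is good to about 2 mm. A picture is of the moment at which its call begins. There is no depth.
- manip.job_done(): hands the job in; it is judged then, once.
The state is a dict: "time_s": time; "q": joint angles; "dq": joint speeds; "effort": joint torques, N m; "tcp_pos": TCP position; "orientation": TCP orientation; "force": force on the tool from outside, world axes, zero at the start; "ft_torque": the same for the moment, N m; "gripper_width": finger opening in m; "grasp_force": force on a finger pad.
Only numpy, scipy, OpenCV 4.12 (cv2) and the standard library are available. Lean on these libraries where they do the work, as an engineer would, in place of code of your own. Each camera call takes 0.05 s, during which the arm holds its last target. There are 200 camera calls.

## Working session

There is one attempt and no reset: what is moved stays moved. The work goes in short steps, Python scripts to look and compute and a tool call to move; the robot and the scene stay as the last step left them, time stands still between calls to the robot, and variables do not carry over. Pictures are saved under pics/ and viewed, at most 10 in all, crops included, and the job is handed in when it is done.

Besides the shell and the picture viewer there is one more tool, called after "Request:" by a JSON object that holds its "fn" and its "kwargs", one argument or row to a line. servo_tool: Moves the arm, as the interface text tells. Its arguments: {"type":"object","properties":{"deltas":{"type":"array"},"squeeze":{"type":"number"}},"required":["deltas"]}

```bash
mkdir -p pics; cat > h.py <<'E'
import numpy as np, cv2, json
from cell import readout, cams
def snap(n,tag):
    s=cams.snapshot(n); cv2.imwrite(f'pics/{tag}.png',s['frame']); np.savez(f'pics/{tag}.npz',**{k:np.array(v) for k,v in s.items()}); return s
def load(tag): return dict(np.load(f'pics/{tag}.npz'))
def ray(s,u,v):
    K=np.array(s['camera_matrix']);E=np.array(s['extrinsics'])
    d=np.linalg.inv(K)@[u,v,1]; d=np.array([d[0],-d[1],-d[2]])
    R=E[:3,:3]; return -R.T@E[:3,3], R.T@d
def onz(s,u,v,z):
    o,d=ray(s,u,v); return o+d*(z-o[2])/d[2]
def proj(s,p):
    K=np.array(s['camera_matrix']);E=np.array(s['extrinsics'])
    c=E[:3,:3]@p+E[:3,3]; q=K@[c[0],-c[1],-c[2]]; return q[:2]/q[2]
def tri(s1,p1,s2,p2):
    o1,d1=ray(s1,*p1);o2,d2=ray(s2,*p2)
    t=np.linalg.lstsq(np.c_[d1,-d2],o2-o1,rcond=None)[0]
    a,b=o1+d1*t[0],o2+d2*t[1]; return (a+b)/2,np.linalg.norm(a-b)
E
python3 - <<'E'
from h import *
for n in('scene','top'):
    s=snap(n,n+'0'); print({k:v for k,v in s.items() if k not in('frame','camera_matrix','extrinsics')}); print(ray(s,320,200))
print(readout.sense())
E
```

```text
{}
(array([1.15180666, 0.47831239, 0.96229789]), array([-0.6117682, -0.299636 , -0.7322542]))
{}
(array([0.28434994, 0.12813656, 1.37337594]), array([ 0.14421457,  0.05123314, -0.98860171]))
{'time_s': 0.1, 'q': array([-1.23979337e+00,  4.86995033e-02,  9.77150676e-02,  1.62203622e+00,
       -3.30044851e-05,  1.44299012e+00]), 'dq': array([-6.31907326e-05, -2.49209983e-03,  4.66277277e-03, -5.90921676e-04,
        2.64391811e-04, -1.56661502e-03]), 'effort': array([ 2.24983225e-03, -3.39852083e+01,  3.20935678e+01,  1.57811661e-02,
       -1.79646627e-04, -1.53362997e-06]), 'tcp_pos': array([ 0.23229801, -0.47016138,  0.23020261]), 'orientation': array([ 9.73801358e-01,  2.27397622e-01, -1.29217032e-04, -1.10475648e-03]), 'force': array([-0.34090256,  1.24474109, -0.76518327]), 'ft_torque': array([-0.0030569 ,  0.02256639, -0.01114522]), 'grasp_force': 0.0, 'gripper_width': 0.08555487833408798}
```

View pics/scene0.png

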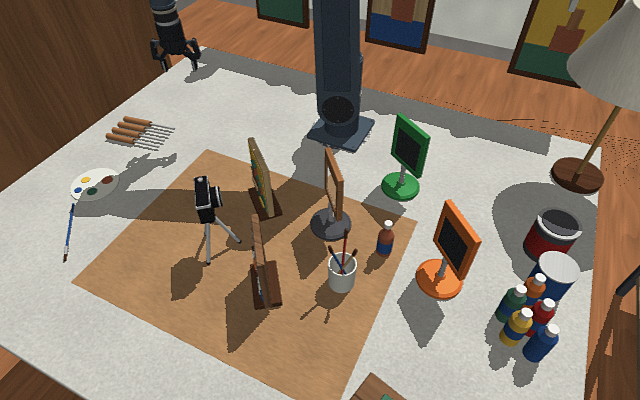

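View pics/top0.png

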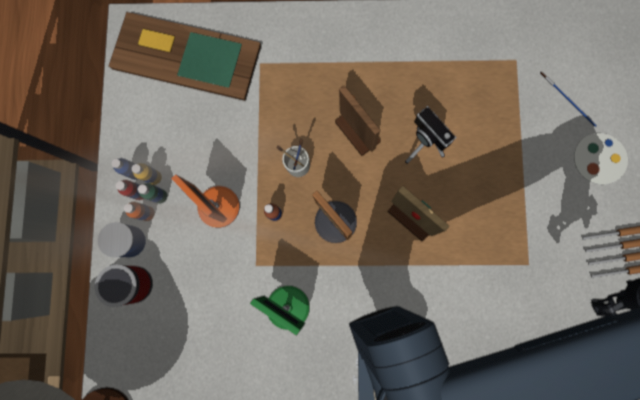

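Scene view: grey/wooden mirror with its foot at (330,223), green look-alike (402,160), orange look-alike (443,250), camera (207,205), colourful panel (262,180), other panel (265,265). Top view: grey mirror (335,217), orange (217,207), green (288,308), panel with a red dot (415,215), other panel (358,120), camera (433,130). I choose the grey foot with the wooden frame and will check it in a close crop.

```bash
python3 - <<'E'
from h import *
s=load('top0');t=load('scene0')
a=cv2.resize(s['frame'][80:260,250:480],None,fx=3.4,fy=3.2,interpolation=cv2.INTER_CUBIC);cv2.imwrite('pics/ct.png',a)
b=cv2.resize(t['frame'][130:320,180:410],None,fx=3.4,fy=3.1,interpolation=cv2.INTER_CUBIC);cv2.imwrite('pics/cs.png',b)
for n,p,z in(('foot',(335,222),0.01),('railA',(315,194),.241),('railB',(352,236),.241),('button',(415,215),.125),('cam',(433,130),.22)): print(n,onz(s,*p,z))
E
```

```text
foot [0.42043155 0.15656669 0.01      ]
railA [0.46391384 0.19862024 0.241     ]
railB [0.36448112 0.11238389 0.241     ]
button [ 0.42574557 -0.05146519  0.125     ]
cam [ 0.62268594 -0.08719353  0.22      ]
```

View pics/ct.png

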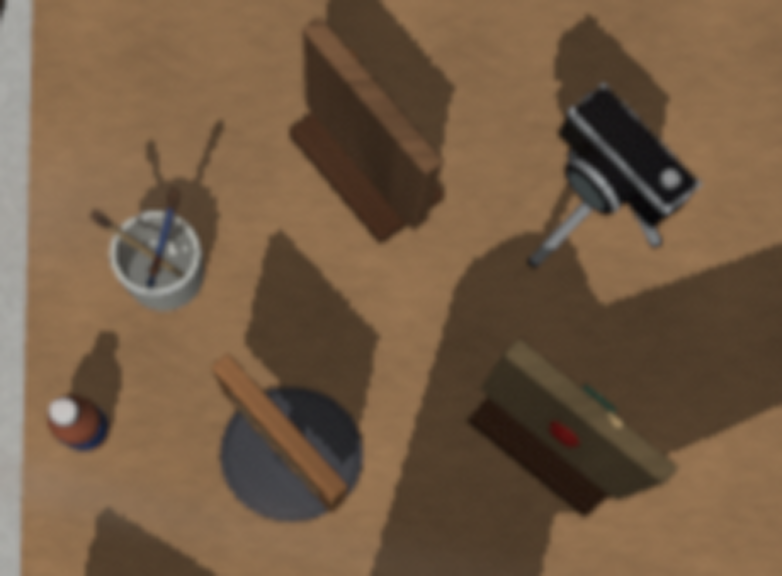

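View pics/cs.png

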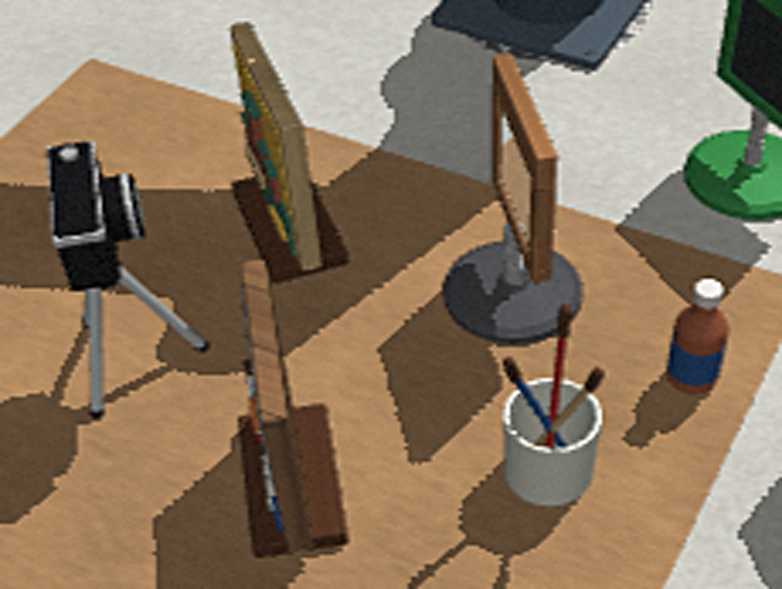

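Top crop: wooden rail on the grey foot from (220,358) to (340,497); red button at (565,433) on the back of the near panel, whose picture side shows yellow and green. Scene crop confirms the castle colours on that panel and the wooden frame on the grey foot. So the target is the grey/wood mirror. Now the geometry.

```bash
python3 - <<'E'
from h import *
s=load('top0');t=load('scene0')
T=lambda x,y:((x+.5)/3.4+250-.5,(y+.5)/3.2+80-.5)
S=lambda x,y:((x+.5)/3.4+180-.5,(y+.5)/3.1+130-.5)
P=lambda x,y,z:onz(s,*T(x,y),z)
rc=[P(*p,.241) for p in((212,362),(228,353),(348,490),(333,506))]
print('rail mid',np.mean(rc,0),'len',np.linalg.norm((rc[0]+rc[1]-rc[2]-rc[3])/2),'th',np.linalg.norm(rc[0]-rc[1]))
d=(rc[0]+rc[1]-rc[2]-rc[3])/2; n=np.array([d[1],-d[0]]);n/=np.linalg.norm(n); print('normal yaw',np.arctan2(n[1],n[0]))
ax=np.mean(rc,0)[:2]+5*n/1000; print('axis',ax)
foot=P(291,453,.012);print('foot',foot)
L=P(592,187,.197);print('lens',L,'dist',np.linalg.norm(L[:2]-ax),'yaw',np.arctan2(*(L[:2]-ax)[::-1]))
print('lens tri',tri(s,T(592,187),t,S(132,207)))
f=s['frame'].astype(int);m=(f[...,2]>110)&(f[...,1]<60)&(f[...,0]<60);m[:180]=0;m[250:]=0;m[:,:380]=0;m[:,450:]=0
ys,xs=np.nonzero(m);print('red n',len(xs),xs.mean(),ys.mean())
B=onz(s,xs.mean(),ys.mean(),.125);print('button',B)
pc=[P(*p,.204) for p in((508,352),(522,340),(677,466),(664,482))]
pm=np.mean(pc,0);e=(pc[0]+pc[1]-pc[2]-pc[3])/2;pn=np.array([e[1],-e[0]])/np.linalg.norm(e[:2])
print('panel',pm,'len',np.linalg.norm(e),'yaw',np.arctan2(pn[1],pn[0]),'button2',pm[:2]-.019*pn)
for b in(B[:2],pm[:2]-.019*pn):
    v=b-ax;a=np.arctan2(v[1],v[0]);sx=np.arctan2(*(L[:2]-ax)[::-1]);print('dist',np.linalg.norm(v),'bearing',a,'turn/2 (lens)',(a-sx)/2,'(normal)',(a-np.arctan2(n[1],n[0]))/2)
E
```

```text
rail mid [0.41818865 0.158823   0.241     ] len 0.13286404139688884 th 0.012933083525753362
normal yaw -0.8992317763070506
axis [0.42129971 0.15490875]
foot [0.42242991 0.15585506 0.012     ]
lens [ 0.60900194 -0.06804698  0.197     ] dist 0.2914470590337523 yaw -0.8710345820058395
lens tri (array([ 0.60957783, -0.06845138,  0.19511143]), np.float64(0.00020174206282044137))
red n 0 nan nan
button [nan nan nan]
panel [ 0.43451091 -0.06178466  0.204     ] len 0.14492628836653496 yaw -0.7420885366758996 button2 [ 0.42050679 -0.04894391]
dist nan bearing nan turn/2 (lens) nan (normal) nan
dist 0.2038542064266927 bearing -1.5746859724858087 turn/2 (lens) -0.3518256952399846 (normal) -0.337727098089379<stdin>:14: RuntimeWarning: Mean of empty slice.
  ret = ret.dtype.type(ret / rcount)
<stdin>:15: RuntimeWarning: Mean of empty slice.
```

```bash
python3 - <<'E'
from h import *
s=load('top0')
f=s['frame'].astype(int);m=(f[...,2]-f[...,1]>50)&(f[...,2]-f[...,0]>50);m[:195]=0;m[235:]=0;m[:,:395]=0;m[:,440:]=0
ys,xs=np.nonzero(m);w=(f[...,2]-f[...,1])[ys,xs];u,v=(xs*w).sum()/w.sum(),(ys*w).sum()/w.sum();print(len(xs),u,v,xs.min(),xs.max(),ys.min(),ys.max())
pn=np.array([np.cos(-.76),np.sin(-.76)]);ax=np.array([.4216,.1553])
B=onz(s,u,v,.131)[:2]-.004*pn
sx=np.arctan2(*(np.array([.6093,-.0683])-ax)[::-1])
for b in(B,np.array([.4205,-.0489])):
    a=np.arctan2(*(b-ax)[::-1]);print(b,np.linalg.norm(b-ax),a,sx,(a-sx)/2)
E
```

```text
24 415.63294600136703 215.45317840054682 413 419 213 218
[ 0.42099099 -0.04942565] 0.2047265554652323 -1.573771065067532 -0.8724617326084586 -0.3506546662295367
[ 0.4205 -0.0489] 0.20420296276009317 -1.5761831503017265 -0.8724617326084586 -0.35186070884663395
```

Request:
{"fn": "servo_tool", "kwargs": {
  "deltas": [
    [0,[0,0,4],[0,0,0.1]],
    [0,[0,0,8],[0,0,0.2]],
    [0,[0,0,12],[0,0,0.3]],
    [0,[1,4,13],[0,0,0.4]],
    [0,[2,8,13],[0,0,0.52]],
    [0,[3,12,13],[0,0,0.64]],
    [0,[4,16,13],[0,0,0.76]],
    [0,[5,20,13],[0,0,0.88]],
    [0,[6,24,13],[0,0,1.0]],
    [0,[7,28,13],[0,0,1.12]],
    [0,[8,31,13],[0,0,1.24]],
    [0,[9,33,13],[0,0,1.35]]
  ],
  "squeeze": 40
}}

```text
time_s: 1.1
tcp_pos: [0.3222, -0.1378, 0.3617]
orientation: [0.615, 0.788, 0.0, 0.0]
force: [1.2, -0.2, 0.4]
gripper_width: 0.0855
grasp_force: 0.0
```

Request:
{"fn": "servo_tool", "kwargs": {
  "deltas": [
    [0,[1,3,0],[0,0,0.12]],
    [0,[2,6,0],[0,0,0.24]],
    [0,[3,9,0],[0,0,0.36]],
    [0,[4,12,0],[0,0,0.48]],
    [0,[5,15,0],[0,0,0.6]],
    [0,[6,18,0],[0,0,0.72]],
    [0,[7,21,0],[0,0,0.84]],
    [0,[8,24,0],[0,0,0.96]],
    [0,[8.6,26,0],[0,0,1.08]],
    [0,[9,28,0],[0,0,1.2]],
    [0,[9.4,29,0],[0,0,1.32]],
    [0,[9.6,29.7,0],[0,0,1.44]]
  ]
}}

```text
time_s: 2.1
tcp_pos: [0.4185, 0.1578, 0.3604]
orientation: [-0.058, 0.998, -0.0, -0.001]
force: [-0.6, -0.1, -0.3]
gripper_width: 0.0856
grasp_force: 0.0
```

Request:
{"fn": "servo_tool", "kwargs": {
  "deltas": [
    [0,[0,0,-2],[0,0,0.12]],
    [0,[0,0,-4],[0,0,0.24]],
    [0,[0,0,-6],[0,0,0.36]],
    [0,[0,0,-7],[0,0,0.48]],
    [0,[0,0,-7],[0,0,0.584]],
    [0,[0,0,-7],[0,0,0.584]],
    [0,[0,0,-7],[0,0,0.584]]
  ]
}}

```text
time_s: 2.68
tcp_pos: [0.4182, 0.1563, 0.2909]
orientation: [-0.338, 0.941, 0.0, -0.0]
force: [0.4, -0.8, 0.2]
gripper_width: 0.0853
grasp_force: 0.0
```

```bash
python3 - <<'E'
from h import *
s=snap('scene','s1');t=snap('top','t1');r=readout.sense();print(r['tcp_pos'],r['orientation'],r['q'],r['time_s'])
a=s['frame'][130:260,270:400];b=t['frame'][150:270,270:400]
cv2.imwrite('pics/c1.png',np.hstack([cv2.resize(a,(400,400),interpolation=2),cv2.resize(b,(400,400),interpolation=2)]))
E
```

```text
[0.41868186 0.15630826 0.29170915] [-3.37768052e-01  9.41229314e-01 -5.02567393e-05  3.45960992e-04] [ 2.07052809e-01 -1.30000082e-01  4.82466008e-02  1.74834384e+00
 -4.73078269e-06 -4.82036383e-01] 2.7833
```

View pics/c1.png

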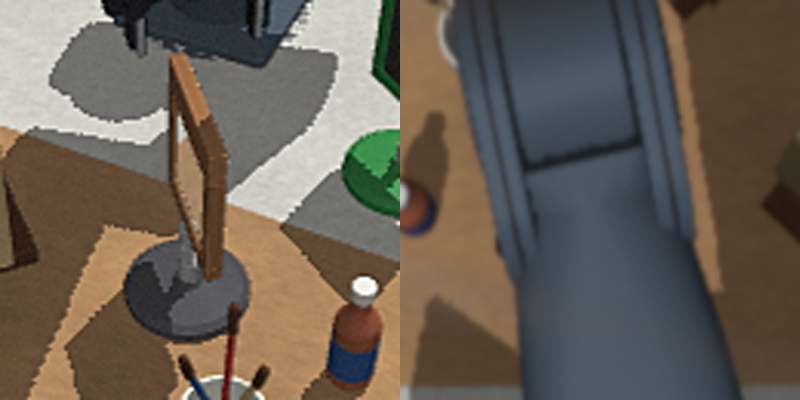

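Crop: the fingers (scene crop (140,40) and (258,30)) straddle the line above the rail, whose top spans (180,57) to (218,154). In the top view the arm hides the mirror. I'll check the rail centre from the scene view.

```bash
python3 - <<'E'
from h import *
s=load('s1');c=lambda x,y:((x+.5)/400*130+270-.5,(y+.5)/400*130+130-.5)
P=[onz(s,*c(*p),.241) for p in((172,58),(187,56),(228,153),(208,157))]
print(np.mean(P,0));e=(P[0]+P[1]-P[2]-P[3])/2;print(np.linalg.norm(e),np.arctan2(-e[0],e[1]),e)
tc=np.array([.4187,.1563,.304]);y=np.array([np.cos(2.26),np.sin(2.26),0])
for k in(1,-1):
    q=proj(s,tc+k*.05*y);print((q-[270,130])*400/130)
E
```

```text
[0.42142373 0.16024779 0.241     ]
0.12191206598356091 2.2606530263872564 [-9.40353144e-02 -7.75880885e-02  5.55111512e-17]
[256.96494927  29.74881489]
[133.28754367  49.54024195]
```

Request:
{"fn": "servo_tool", "kwargs": {
  "deltas": [
    [0,[0.05,0.28,-2],[0,0,0.009]],
    [0,[0.05,0.28,-4],[0,0,0.009]],
    [0,[0.05,0.28,-6],[0,0,0.009]],
    [0,[0.05,0.28,-7.3],[0,0,0.009]],
    [0,[0.05,0.28,-8],[0,0,0.009]],
    [0,[0.05,0.28,-8],[0,0,0.009]],
    [0,[0.05,0.28,-8],[0,0,0.009]]
  ]
}}

```text
time_s: 3.37
tcp_pos: [0.4192, 0.1591, 0.2119]
orientation: [-0.343, 0.939, -0.0, 0.0]
force: [0.3, 0.2, 0.2]
gripper_width: 0.0853
grasp_force: 0.0
```

Request:
{"fn": "servo_tool", "kwargs": {
  "deltas": [
    [0.2,[0,0,0],[0,0,0]],
    [0.4,[0,0,0],[0,0,0]],
    [0.5,[0,0,0],[0,0,0]],
    [0.6,[0,0,0],[0,0,0]],
    [0.65,[0,0,0],[0,0,0]],
    [0.7,[0,0,0],[0,0,0]],
    [0.75,[0,0,0],[0,0,0]],
    [0.75,[0,0,0],[0,0,0]]
  ],
  "squeeze": 30
}}

```text
time_s: 4.03
tcp_pos: [0.419, 0.1591, 0.2113]
orientation: [-0.343, 0.939, -0.0, -0.0]
force: [0.2, 0.7, 0.0]
gripper_width: 0.0213
grasp_force: 0.0
```

Request:
{"fn": "servo_tool", "kwargs": {
  "deltas": [
    [0.78,[0,0,0],[0,0,0]],
    [0.8,[0,0,0],[0,0,0]],
    [0.82,[0,0,0],[0,0,0]],
    [0.85,[0,0,0],[0,0,0]],
    [0.9,[0,0,0],[0,0,0]],
    [1,[0,0,0],[0,0,0]],
    [1,[0,0,0],[0,0,0]]
  ],
  "squeeze": 30
}}

```text
time_s: 4.62
tcp_pos: [0.4194, 0.1586, 0.2114]
orientation: [-0.343, 0.939, -0.001, 0.0]
force: [2.4, -3.8, -0.5]
gripper_width: 0.016
grasp_force: 30.3
```

```bash
python3 - <<'E'
from h import *
r=readout.sense();print({k:v for k,v in r.items()})
E
```

```text
{'time_s': 4.6167, 'q': array([ 2.12626912e-01, -1.55564639e-01, -1.35598402e-01,  1.59016964e+00,
       -1.36157770e-03, -4.87146389e-01]), 'dq': array([-1.58515438e-05, -2.09020283e-03,  2.44092074e-05,  2.28249652e-04,
        6.94193585e-04, -7.68780860e-04]), 'effort': array([ 2.00787351e+00, -2.62703937e+01,  3.15667570e+01,  6.28696103e-01,
        1.14295565e+00, -3.67634595e-03]), 'tcp_pos': array([0.41942716, 0.15855234, 0.21136715]), 'orientation': array([-3.42791044e-01,  9.39411384e-01, -7.14950502e-04,  2.00522952e-04]), 'force': array([ 2.44300851, -3.78767783, -0.47355386]), 'ft_torque': array([-0.62404811, -0.40408718,  0.04145898]), 'grasp_force': 30.326752960681915, 'gripper_width': 0.015973258793421954}
```

Request:
{"fn": "servo_tool", "kwargs": {
  "deltas": [
    [1,[0.03,-0.04,0],[0,0,0]],
    [1,[0.05,-0.03,0],[0,0,-0.04]],
    [1,[0.06,-0.02,0],[0,0,-0.08]],
    [1,[0.08,-0.01,0],[0,0,-0.12]],
    [1,[0.1,0,0],[0,0,-0.16]],
    [1,[0.11,0.01,0],[0,0,-0.2]],
    [1,[0.13,0.02,0],[0,0,-0.24]],
    [1,[0.15,0.03,0],[0,0,-0.28]],
    [1,[0.16,0.04,0],[0,0,-0.32]],
    [1,[0.17,0.05,0],[0,0,-0.352]],
    [1,[0.17,0.05,0],[0,0,-0.352]],
    [1,[0.17,0.05,0],[0,0,-0.352]]
  ],
  "squeeze": 40
}}

```text
time_s: 5.62
tcp_pos: [0.4209, 0.1595, 0.2114]
orientation: [-0.174, 0.985, -0.0, 0.0]
force: [2.9, -2.9, -0.3]
gripper_width: 0.0153
grasp_force: 40.4
```

```bash
python3 - <<'E'
from h import *
s=snap('scene','s2');t=snap('top','t2');r=readout.sense();o=r['orientation'];print(r['tcp_pos'],o,2*np.arctan2(o[1],o[0])-np.pi*1.5,r['force'],r['ft_torque'],r['grasp_force'])
a=s['frame'][110:260,260:410];b=t['frame'][90:270,340:480]
cv2.imwrite('pics/c2.png',np.hstack([cv2.resize(a,(400,400),interpolation=2),cv2.resize(b,(400,514),interpolation=2)[:400]]))
E
```

```text
[0.42089095 0.15949151 0.21141861] [-1.73544049e-01  9.84826069e-01 -1.54816416e-04  2.28990357e-04] -1.2219419310102926 [ 2.04125751 -3.32868904 -0.88839658] [-0.5750266 -0.4694256  0.059178 ] 40.36893367767334
```

View pics/c2.png

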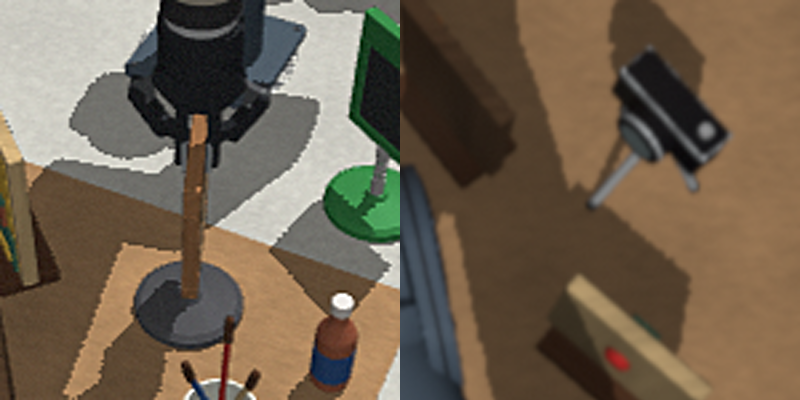

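Crop: the gripper pinches the rail at (197,130), the mirror has turned nearly edge-on to the scene camera over its foot (188,303), and the button is lit at (617,357) with lens at (640,138). Bottle, jar, panel and camera have not moved. I'll re-measure with this light.

```bash
python3 - <<'E'
from h import *
t=load('t2');s=load('s2');T=lambda x,y:((x-400+.5)/400*140+340-.5,(y+.5)/514*180+90-.5)
f=t['frame'].astype(int);m=(f[...,2]-f[...,1]>70)&(f[...,2]-f[...,0]>70);m[:195]=0;m[235:]=0;m[:,:395]=0;m[:,440:]=0
ys,xs=np.nonzero(m);w=(f[...,2]-f[...,1])[ys,xs];u,v=(xs*w).sum()/w.sum(),(ys*w).sum()/w.sum()
pn=np.array([np.cos(-.75),np.sin(-.75)]);B=onz(t,u,v,.131)[:2]-.004*pn
L=onz(t,*T(639,138),.197)
F=onz(s,260+188.5*150/400-.5,110+303.5*150/400-.5,.012)
print(len(xs),u,v,B,L,'foot',F)
for ax in(np.array([.4226,.1548]),np.array([.4216,.1553]),F[:2]):
    a=np.arctan2(*(B-ax)[::-1]);l=np.arctan2(*(L[:2]-ax)[::-1]);print(a,l,'want normal',(a+l)/2,'turn',(a-l)/2)
E
```

```text
33 415.69237562555196 215.5702090079482 [ 0.42066175 -0.04959769] [ 0.60924734 -0.06697001  0.197     ] foot [0.42812506 0.15641125 0.012     ]
-1.580278772706685 -0.8711841166838244 want normal -1.2257314446952547 turn -0.35454732801143024
-1.575375400221978 -0.869660738212288 want normal -1.222518069217133 turn -0.352857331004845
-1.6070085786322954 -0.8894917836496364 want normal -1.2482501811409659 turn -0.3587583974913295
```

Request:
{"fn": "servo_tool", "kwargs": {
  "deltas": [
    [1,[0,0,0],[0,0,-0.005]],
    [1,[0,0,0],[0,0,-0.005]],
    [1,[0,0,0],[0,0,-0.005]],
    [1,[0,0,0],[0,0,-0.005]],
    [1,[0,0,0],[0,0,-0.005]],
    [1,[0,0,0],[0,0,-0.005]]
  ]
}}

```text
time_s: 6.22
tcp_pos: [0.4209, 0.1595, 0.2114]
orientation: [-0.171, 0.985, -0.0, 0.0]
force: [3.4, -3.3, 0.2]
gripper_width: 0.0157
grasp_force: 40.4
```

```bash
python3 - <<'E'
from h import *
from cell import manip
r=readout.sense();o=r['orientation'];print(2*np.arctan2(o[1],o[0])-np.pi*1.5,abs(r['dq']).max(),r['grasp_force'],r['force'],r['time_s'])
print(manip.job_done())
E
```

```text
-1.2275987382185365 0.0017994036188859384 40.36857783794403 [ 3.43370367 -3.30241958  0.17981123] 6.2167
the job is handed in; nothing more can be done
None
```

I've handed the job in: the arm is holding the mirror by its top rail with a 40 N grip, turned about 0.357 rad towards the castle panel, which by my measurements centres the red button to within a few millimetres. I couldn't see the reflection itself; the grip stayed on the wooden rail clear of the glass, and nothing else appeared to move in the last pictures.

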